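# Nest the steel beakers in the sample tray

## Robot

A 6-joint arm with a two-finger parallel gripper is mounted at the origin on the work surface. World frame = base frame: x ahead of the robot, y to its left, z up, the work surface at z = 0. Lengths are in mm, angles in rad, forces in N, time in s.
With the tool pointing down it reaches from about 275 to 1000 mm from the base axis. Payload 8.4 kg.
Tool frame: the origin (TCP) lies on the centre line of the jaws, within the pads' length; the fingertips stand 17 mm ahead of it and the grasp point (between the pads) lies 2 mm behind it (r.tcp_to_tips is the z of the fingertips in the tool frame, in mm); z points along the fingers, y is the direction in which the jaws open and shut (so a half turn about z gives the same grasp; the last joint's range is limited). The gripper opens to 85 mm and grips with 20 to 120 N. Pads are 22 mm wide; open, the fingers measure 114 mm over their backs; the gripper's body (76 mm by 85 mm) begins 54 mm behind the grasp point. The pads swing forward as they close: fully open they stand 13 mm farther back than shut.
Start: joints at [-1.286, 0.353, 1.633, -0, 1.155, -0.002], TCP at [176.801, -599.474, 248.281] pointing down, gripper open.
Joint ranges: [-2.63, 2.63], [-0.92, 2.1], [0.06, 2.66], [-1.3, 4.44], [0, 2.69], [-3.02, 3.02]. Speed limits (rad/s): [2.22, 2.22, 2.79, 3.14, 3.14, 3.14].

## Interface

Orientations are given as [roll, pitch, yaw] about the fixed x, y, z axes, in that order (R = Rz(yaw) Ry(pitch) Rx(roll)).
In Python, from rig import r, cams, job gives the robot as it stands.
- The arm moves only by the tool drive_tool, never from a script. Its argument "deltas" is a list of rows, each a list of 4 numbers: the shift along the tool's x, y, z in cm, then the turn about the tool's z in rad. In form: [[x, y, z, roll], ...]. A call has 1 to 12 rows; each row shifts and turns the commanded pose from where the row before left it, along the tool's axes as they then stand; what a row does not reach is not made up. A row lasts 1/12 s, in which the tool goes at most 41.7 mm and 7.16 degrees, less where a joint would pass 70% of its speed; a pose out of reach is approached as far as the arm can. A call with a gripper value outside its range is refused whole. "jaw" is the closure, from 0 (fully open) to 1 (shut), set as the call begins (left out, the last holds). The fingers move at their own pace and stop on an object; "force" is the grip in N (left out, the last holds). Time passes only in rows, so rows that do not move let the fingers close. It gives the time, the measured TCP pose, the force and the opening at its end, in the units of the state.
- r.sense(): the state, without advancing time (a new reading comes with each control period).
- cams.grab_frame(name): name is "side" or "top"; returns (picture, depth): 420x560x3 uint8, red, green, blue; 420x560 float32, mm along the optical axis (not along the pixel's ray), 0 where there is no reading.
- cams.camera_params(name): a dict with "fx", "fy", "cx", "cy" (pixels), "k1" (the pictures are not rectified: a ray, as slopes to the right and down, at radius r is drawn at 1 + k1 r^2 times it, then the intrinsics apply), "R" (3x3) and "t" (3): a world point X has camera coordinates R X + t. Camera axes: x right, y down, z forward; pixel columns grow to the right and rows downward; lengths in mm; the calibration is good to about 2 mm. A picture is of the moment at which its call begins. camera_params takes no time and is no camera call.
- job.sign_off(): hands the job in, once; it reports no verdict.
The state is a dict: "clock": time; "qpos": joint angles; "qvel": joint speeds; "joint_efforts": joint torques, N m; "eef_pos": TCP position; "tcp_rot": TCP orientation; "contact_force": force on the tool from outside, world axes, zero at the start; "wrist_torque": the same for the moment, N m; "opening": opening from 0.0 (shut) to 1.0 (fully open).
Only numpy, scipy, OpenCV 4.12 (cv2) and the standard library are available. Lean on these libraries where they do the work, as an engineer would, in place of code of your own. Each camera call takes 0.05 s, during which the arm holds its last target. There are 200 camera calls.

## Task

The three stainless-steel beakers have drained mouth down on the bench; put them away as one nest in the middle of the empty half of the sample tray, still mouth down: first the small one, then the middle one over it, then the large one over both, each standing with its rim flat on the tray floor. Lower each one into place rather than letting it fall, do not tip them over, and leave the other things on the bench where they are.

Things in the scene. Friction and masses are not known exactly. Their poses are not given: they have to be found in the camera images.
- small_beaker: smallest plain steel beaker, upside down (closed end up): 40 mm outer diameter, 64 mm high, wall 2 mm, closed end 3 mm thick with a 3 mm chamfered edge, a rolled rim 4 mm high that stands out 2 mm all round the mouth, about 60 g. Origin: centre of its mouth, in the plane of the rim (on the bench); z points up to the closed end. Round, so yaw does not matter
- middle_beaker: middle steel beaker, upside down, same form: 54 mm outer and 50 mm inner diameter, 80 mm high, 77 mm deep inside, about 100 g. Origin: centre of its mouth; z points up to the closed end
- large_beaker: largest steel beaker, upside down, same form: 68 mm outer and 64 mm inner diameter, 95 mm high, 92 mm deep inside, about 150 g. Origin: centre of its mouth; z points up to the closed end
- tray_spot (a point): centre of the empty half of the sample tray, on the upper face of the tray's 4 mm floor. The tray is a fixed aluminium tray of 250 x 150 mm, 18 mm high with 4 mm walls, divided across the middle: the empty half (119 x 142 mm inside) lies around this point, the other half is filled by a dark foam block with six metal reference discs, up to 16 mm high, and lies towards this point's -x; the tray's centre is 61.5 mm that way. z points up
- glass_beaker: bystander: clear glass beaker standing mouth up among the steel ones, 50 mm in diameter (53 mm at the lip), 68 mm high. Origin: centre of its underside
- sample_cup: bystander: small open white plastic sample cup, 35 mm in diameter at its foot, 24 mm high. Origin: centre of its underside
- bottle: bystander: white plastic bottle, 60 mm in diameter, 130 mm high. Origin: centre of its underside
- dish: bystander: clear shallow round dish with two metal samples, 86 mm in diameter, 14 mm high. Origin: centre of its underside
- tweezers: bystander: steel tweezers lying flat, 120 mm long, 7 mm high. Origin: near the middle of their length, on the bench
- mouse: bystander: black computer mouse, 105 x 60 mm, 34 mm high. Origin: centre of its underside
Not all that is in view belongs to the job. Leave any blue, orange or red look-alike of the small_beaker alone.

How it is judged (in metres and radians):
On the way, in this order (a step that is already met when the one before it is completed fails the run):
1. the small beaker stands mouth down on the floor of the tray's empty half, let go (horizontal distance between small_beaker and tray_spot below 0.05 m and z of small_beaker in the frame of tray_spot below 0.003 m and angle between small_beaker's own z axis and vertical below 0.05 rad and contact force between the fingers and small_beaker below 0.3 N), for 0.2 s.
2. the middle beaker stands over the small one, rim flat on the tray floor, let go (horizontal distance between small_beaker and tray_spot below 0.05 m and horizontal distance between middle_beaker and small_beaker below 0.01 m and z of middle_beaker in the frame of tray_spot below 0.003 m and angle between middle_beaker's own z axis and vertical below 0.05 rad and contact force between the fingers and middle_beaker below 0.3 N), for 0.2 s.
At the end, for the whole second after the job is handed in: The three beakers stand mouth down, one over the other, in the empty half of the tray: small and large within 50 mm of the half's centre, each axis within 10 mm of the next, every rim within 3 mm of the tray floor, tilted less than 0.05 rad, at rest and let go (horizontal distance between each of small_beaker, large_beaker and tray_spot below 0.05 m and horizontal distance between middle_beaker and small_beaker below 0.01 m and horizontal distance between large_beaker and middle_beaker below 0.01 m and z of each of small_beaker, middle_beaker, large_beaker in the frame of tray_spot below 0.003 m and angle between each of small_beaker, middle_beaker, large_beaker's own z axis and vertical below 0.05 rad and linear speed of each of large_beaker, middle_beaker, small_beaker below 0.02 m/s); the robot touches nothing.
It fails at once if a steel beaker is tipped over (more than 0.6 rad) (angle between any of small_beaker, middle_beaker, large_beaker's own z axis and vertical above 0.6 rad).
It fails at once if a steel beaker falls free (faster than 0.6 m/s, a fall of about 18 mm, while not held) ((linear speed of small_beaker above 0.6 m/s and contact force between the fingers and small_beaker below 0.3 N) or (linear speed of middle_beaker above 0.6 m/s and contact force between the fingers and middle_beaker below 0.3 N) or (linear speed of large_beaker above 0.6 m/s and contact force between the fingers and large_beaker below 0.3 N)).
It fails at once if another thing on the bench is moved by more than 30 mm or tipped (distance of any of glass_beaker, sample_cup, bottle, dish, tweezers, mouse from where it was at the start of the episode above 0.03 m or angle between any of glass_beaker, sample_cup, bottle's own z axis and vertical above 0.5 rad).
It also fails if it takes over 72 s, if anything falls off the work surface, if the arm or the gripper's body presses on something with over 40 N, if the wrist force passes 120 N, or if a joint passes its speed limit or range.

## Working session

There is one attempt and no reset: what is moved stays moved. The work goes in short steps, Python scripts to look and compute and a tool call to move; the robot and the scene stay as the last step left them, time stands still between calls to the robot, and variables do not carry over. Pictures are saved under pics/ and viewed, about 8 in all and at most 12, crops included, and the job is handed in when it is done.

Besides the shell and the picture viewer there is one more tool, called after ">>>" by a JSON object that holds its "op" and its "data". drive_tool: Moves the arm, as the interface text tells. Its arguments: {"type":"object","properties":{"deltas":{"type":"array"},"jaw":{"type":"number"},"force":{"type":"number"}},"required":["deltas"]}

```bash
ls; mkdir -p pics
python3 - <<'E'
from rig import r,cams,job
import cv2,numpy as np
for n in("side","top"):
    p,d=cams.grab_frame(n); cv2.imwrite(f"pics/{n}0.png",p[:,:,::-1]); np.save(f"pics/{n}0.npy",d)
    c=cams.camera_params(n); print(n,{k:np.round(v,3).tolist() for k,v in c.items()})
print(r.sense()); print(r.tcp_to_tips)
E
```

```text
pics
side {'fx': 465.347, 'fy': 465.347, 'cx': 273.656, 'cy': 209.713, 'k1': -0.085, 'R': [[-0.881, -0.472, 0.015], [-0.359, 0.648, -0.672], [0.307, -0.598, -0.741]], 't': [385.736, 208.972, 1165.466]}
top {'fx': 530.927, 'fy': 530.927, 'cx': 267.666, 'cy': 203.622, 'k1': -0.024, 'R': [[0.029, -1.0, -0.003], [-0.993, -0.029, -0.118], [0.118, 0.007, -0.993]], 't': [-38.737, 452.775, 1460.349]}
{'clock': 0.1, 'qpos': array([-1.28640639e+00,  3.53576242e-01,  1.63405410e+00, -3.70196703e-05,
        1.15518968e+00, -2.38144603e-03]), 'qvel': array([-2.99961876e-04, -1.96529800e-03,  4.67931753e-04,  3.07347981e-05,
       -3.67607537e-04, -1.57103140e-03]), 'joint_efforts': array([ 2.69517232e-04, -6.06356049e+01, -3.42819750e+01, -3.69363045e-05,
        3.86668937e-03,  9.25975371e-06]), 'eef_pos': array([ 176.67403086, -599.09267935,  247.6408129 ]), 'tcp_rot': array([-3.14036521e+00,  3.09268702e-05,  2.86786365e-01]), 'contact_force': array([-1.25193763, -0.17376588,  0.05688816]), 'wrist_torque': array([ 0.00733965,  0.044123  , -0.01571953]), 'opening': 0.9953034363544484}
17.0
```

View pics/top0.png

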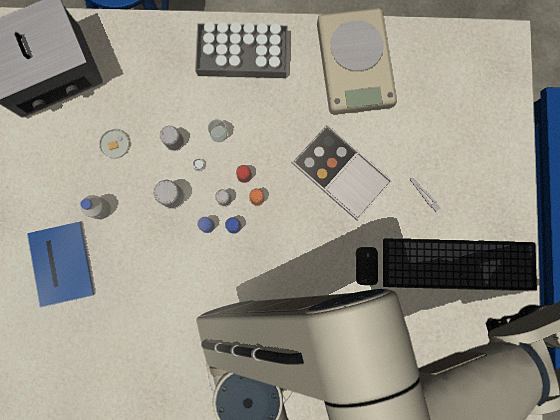

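View pics/side0.png

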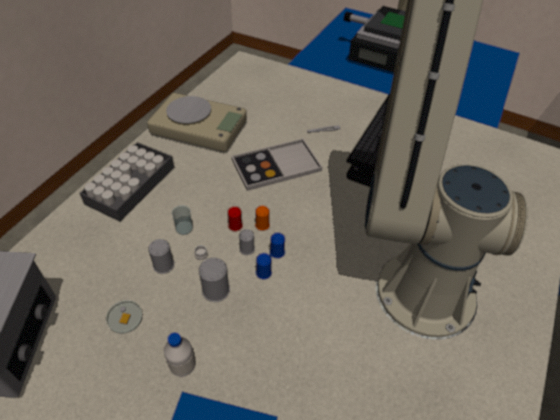

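```bash
cat > h.py <<'E'
import numpy as np,cv2
from rig import r,cams,job
def shot(n):
    p,d=cams.grab_frame(n); return p,d,cams.camera_params(n)
def rays(c,uv):
    K=np.array([[c['fx'],0,c['cx']],[0,c['fy'],c['cy']],[0,0,1]])
    s=cv2.undistortPoints(np.float64(uv).reshape(-1,1,2),K,np.array([c['k1'],0,0,0.])).reshape(-1,2)
    return np.c_[s,np.ones(len(s))]
def onplane(c,uv,z):
    R,t=np.array(c['R']),np.array(c['t']); o=-R.T@t; w=rays(c,uv)@R
    return o+w*((z-o[2])/w[:,2])[:,None]
def cloud(d,c):
    v,u=np.mgrid[:d.shape[0],:d.shape[1]]
    P=rays(c,np.c_[u.ravel(),v.ravel()])*d.reshape(-1,1)
    W=(P-np.array(c['t']))@np.array(c['R']); W[d.ravel()==0]=np.nan
    return W.reshape(*d.shape,3)
def top_disc(W,xy,z,rad,tol=5):
    m=(np.abs(W[...,2]-z)<tol)&(np.hypot(W[...,0]-xy[0],W[...,1]-xy[1])<rad)
    P=W[m]; u=np.argwhere(m)[:,::-1]
    if len(P)<4: return None
    (cx,cy),(a,b),_=cv2.minAreaRect(P[:,:2].astype(np.float32))
    return dict(n=len(P),mean=P.mean(0).round(1),rect=(round(cx,1),round(cy,1)),size=(round(a,1),round(b,1)),px=u.mean(0).round(1))
E
python3 - <<'E'
from h import *
C={n:cams.camera_params(n) for n in('side','top')}
I={n:cv2.imread(f'pics/{n}0.png') for n in C}; W={n:cloud(np.load(f'pics/{n}0.npy'),C[n]) for n in C}
print('bench z',[np.nanmedian(W[n][s][...,2]) for n,s in(('top',np.s_[200:300,100:180]),('side',np.s_[280:330,230:300]))])
for nm,uv,h,D in(('large',(167,190),95,68),('middle',(171,136),80,54),('small',(223,197),64,40),('glass',(219,127),68,50)):
    g=onplane(C['top'],[uv],h)[0]; print(nm,g.round(0))
    for n in C: print('  ',n,top_disc(W[n],g,h,D*.75))
# tray
roi=np.zeros((420,560),bool); roi[115:230,280:400]=1
for lo,hi in((9,25),(-5,9)):
    m=roi&(W['top'][...,2]>lo)&(W['top'][...,2]<hi)
    print('tray',lo,m.sum(),cv2.minAreaRect(W['top'][m][:,:2].astype(np.float32)))
g=cv2.cvtColor(I['top'],cv2.COLOR_BGR2GRAY)
a=cv2.resize(I['top'][105:245,135:275],(400,400),interpolation=2); b=cv2.resize(I['top'][115:230,283:398],(400,400),interpolation=2)
cv2.imwrite('pics/crop.png',np.hstack([a,b]))
E
```

```text
bench z [np.float64(0.4436130757175858), np.float64(-0.03194983605704519)]
large [475. 245.  95.]
   side {'n': 530, 'mean': array([469.3, 250.5,  95.3]), 'rect': (470.3, 249.4), 'size': (66.3, 64.1), 'px': array([212., 269.])}
   top {'n': 425, 'mean': array([470.4, 249. ,  95.1]), 'rect': (469.9, 248.9), 'size': (65.8, 65.1), 'px': array([165.5, 191.5])}
middle [627. 245.  80.]
   side {'n': 291, 'mean': array([628.7, 251.4,  80.1]), 'rect': (629.1, 251.4), 'size': (53.1, 48.9), 'px': array([158.6, 247.1])}
   top {'n': 256, 'mean': array([629.7, 251.1,  80. ]), 'rect': (630.1, 251.5), 'size': (50.2, 50.1), 'px': array([168.9, 134.8])}
small [464.  97.  64.]
   side {'n': 144, 'mean': array([465.5, 101.5,  64. ]), 'rect': (466.5, 99.8), 'size': (36.3, 37.7), 'px': array([245.9, 234.8])}
   top {'n': 134, 'mean': array([467.1,  99.6,  63.8]), 'rect': (467.2, 100.2), 'size': (37.1, 36.8), 'px': array([222.1, 195.8])}
glass [659. 115.  68.]
   side {'n': 77, 'mean': array([660.1, 117.4,  67.2]), 'rect': (657.6, 119.7), 'size': (48.0, 52.2), 'px': array([180.6, 211. ])}
   top {'n': 61, 'mean': array([659.6, 124.6,  67.3]), 'rect': (657.2, 123.8), 'size': (49.3, 50.4), 'px': array([215.7, 126.7])}
tray 9 2465 ((550.1571655273438, -216.4599609375), (334.7479248046875, 310.8190612792969), 87.27189636230469)
tray -5 10536 ((557.1378173828125, -231.15972900390625), (334.40704345703125, 346.9251708984375), 1.5663384199142456)
```

View pics/crop.png

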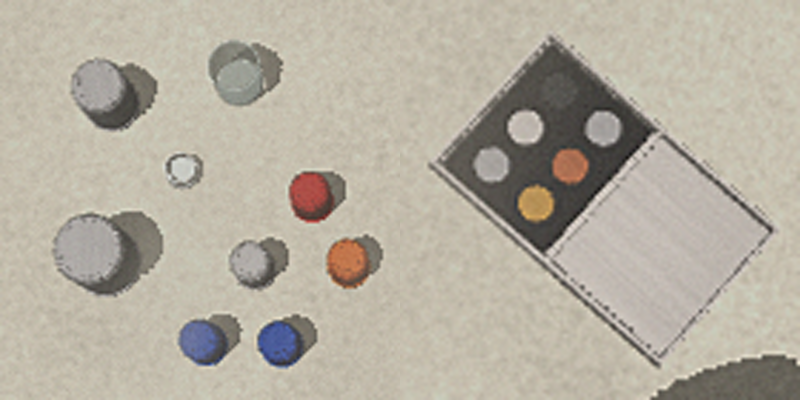

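```bash
cat >> h.py <<'E'
def to(x,y,z,yaw=None):
    s=r.sense(); p=s['eef_pos']; a=s['tcp_rot'][2]
    d=np.array([x,y,z])-p; R=np.array([[np.cos(a),np.sin(a),0],[np.sin(a),-np.cos(a),0],[0,0,-1]])
    t=0 if yaw is None else -(yaw-a)
    print('at',p.round(1),'yaw',a.round(3),'rpy',s['tcp_rot'].round(3),'t',round(s['clock'],2),'open',round(s['opening'],3),'F',s['contact_force'].round(1)); print('delta cm',(R.T@d/10).round(2),'turn',round(t,3))
E
python3 - <<'E'
from h import *
c=cams.camera_params('top'); W=cloud(np.load('pics/top0.npy'),c)
uv=np.array([(552,38),(772,229),(658,364),(432,165)],float); uv[:,0]-=400; uv=uv/(400/115)+[283,115]
P=onplane(c,uv,18)[:,:2]; print('corners',P.round(1).tolist()); print('sides',np.linalg.norm(np.diff(np.r_[P,P[:1]],axis=0),axis=1).round(1))
ctr=P.mean(0); ax=((P[1]-P[0])+(P[2]-P[3])); ax/=np.linalg.norm(ax); print('ctr',ctr,'ax',ax,'spot',ctr+61.5*ax)
# floor of empty half: bright pixels near predicted spot
s=ctr+61.5*ax; d=W[...,:2]-s; n=np.array([-ax[1],ax[0]])
img=cv2.imread('pics/top0.png'); g=cv2.cvtColor(img,cv2.COLOR_BGR2GRAY)
m=(W[...,2]>9)&(W[...,2]<24)&(np.hypot(*(W[...,:2]-ctr).transpose(2,0,1))<165)
k,l,st,ce=cv2.connectedComponentsWithStats(m.astype(np.uint8),connectivity=8); i=1+np.argmax(st[1:,4])
(cx,cy),sz,an=cv2.minAreaRect(W[l==i][:,:2].astype(np.float32)); print('depth rect',cx,cy,sz,an)
f=(np.abs(d@ax)<45)&(np.abs(d@n)<50); print('floor z',np.nanmedian(W[f][:,2]))
for nm,q in(('red',(244,171)),('orange',(257,194)),('blue1',(205,223)),('blue2',(233,223))): print(nm,onplane(c,[q],60)[0].round(0), np.nanmax(W[q[1]-3:q[1]+3,q[0]-3:q[0]+3,2]).round(0))
to(467,100,150)
E
```

```text
corners [[684.0, -188.1], [529.8, -369.9], [416.7, -278.0], [574.7, -91.7]]
sides [238.4 145.7 244.2 145.8]
ctr [ 551.29397674 -231.90786243] ax [-0.64681364 -0.7626481 ] spot [ 511.51493809 -278.81072038]
depth rect 554.091552734375 -230.90560913085938 (250.58535766601562, 154.50901794433594) 49.69118118286133
floor z 3.830283863631587
red [538.  42.  60.] 68.0
orange [475.   4.  60.] 72.0
blue1 [392. 144.  60.] 70.0
blue2 [394.  67.  60.] 71.0
at [ 176.7 -599.1  247.6] yaw 0.287 rpy [-3.14   0.     0.287] t 0.1 open 0.995 F [-1.3 -0.2  0.1]
delta cm [ 47.62 -58.84   9.76] turn 0
```

>>> {"op": "drive_tool", "data": {"deltas": [[1,-1.2,0.1,0],[2,-2.5,0.2,0],[2,-2.5,0.2,0],[2,-2.5,0.2,0],[2,-2.5,0.2,0],[2,-2.5,0.2,0],[2,-2.5,0.2,0],[2,-2.5,0.2,0],[2,-2.5,0.2,0],[2,-2.5,0.2,0],[2,-2.5,0.2,0],[2,-2.5,0.2,0]], "jaw": 0, "force": 40}}

```text
clock: 1.1
eef_pos: [316.3, -257.6, 225.1]
tcp_rot: [-3.141, 0.0, 0.287]
contact_force: [0.7, -0.1, -0.6]
opening: 1.0
```

>>> {"op": "drive_tool", "data": {"deltas": [[2,-2.5,0.2,0],[2,-2.5,0.2,0],[2,-2.5,0.2,0],[2,-2.5,0.2,0],[2,-2.5,0.2,0],[2,-2.5,0.2,0],[2,-2.5,0.2,0],[2,-2.5,0.2,0],[2,-2.5,0.2,0],[2,-2.5,0.2,0],[2,-2.5,0.2,0],[1.5,-2,0.2,0]]}}

```text
clock: 2.1
eef_pos: [458.8, 92.5, 201.1]
tcp_rot: [-3.141, -0.0, 0.287]
contact_force: [0.2, 0.3, 0.3]
opening: 1.003
```

```bash
python3 -c "
from h import *
to(467,100,120)"
```

```text
at [458.8  92.5 201.1] yaw 0.287 rpy [-3.141 -0.     0.287] t 2.1 open 1.003 F [0.2 0.3 0.3]
delta cm [ 1.   -0.49  8.11] turn 0
```

>>> {"op": "drive_tool", "data": {"deltas": [[0,0,1,0],[0,0,2,0],[0,0,2,0],[0,0,2,0],[0,0,1,0],[0,0,0,0],[0,0,0,0]]}}

```text
clock: 2.68
eef_pos: [457.8, 90.0, 121.1]
tcp_rot: [-3.141, 0.001, 0.287]
contact_force: [0.9, 0.7, 1.4]
opening: 0.998
```

```bash
python3 -c "
from h import *
to(467,100,48)
p,d,c=shot('top'); W=cloud(d,c); print(top_disc(W,(467,100),64,28))
p,d,c=shot('side'); W=cloud(d,c); print(top_disc(W,(467,100),64,28))
cv2.imwrite('pics/a.png',cv2.resize(p[130:330,140:340,::-1],(600,600)))"
```

```text
at [457.8  90.  121.1] yaw 0.287 rpy [-3.141e+00  1.000e-03  2.870e-01] t 2.68 open 0.998 F [0.9 0.7 1.4]
delta cm [ 1.17 -0.7   7.31] turn 0
None
{'n': 101, 'mean': array([462.6, 105.3,  63.8]), 'rect': (465.3, 101.6), 'size': (36.2, 33.2), 'px': array([246.2, 236.3])}
```

>>> {"op": "drive_tool", "data": {"deltas": [[0.6,-0.4,0.5,0],[0.6,-0.3,1,0],[0,0,1.5,0],[0,0,1.5,0],[0,0,1.5,0],[0,0,1,0],[0,0,0.3,0],[0,0,0,0],[0,0,0,0]]}}

```text
clock: 3.53
eef_pos: [468.0, 100.6, 48.4]
tcp_rot: [3.142, -0.0, 0.287]
contact_force: [0.3, -0.8, -0.1]
opening: 0.997
```

>>> {"op": "drive_tool", "data": {"deltas": [[0,0,0,0],[0,0,0,0],[0,0,0,0],[0,0,0,0],[0,0,0,0],[0,0,0,0],[0,0,0,0],[0,0,0,0],[0,0,0,0],[0,0,0,0]], "jaw": 1, "force": 30}}

```text
clock: 4.37
eef_pos: [468.1, 100.5, 49.0]
tcp_rot: [3.142, -0.001, 0.287]
contact_force: [-1.1, -1.2, 6.4]
opening: 0.46
```

>>> {"op": "drive_tool", "data": {"deltas": [[0,0,-0.3,0],[0,0,-0.7,0],[0,0,-1,0],[0,0,-1.5,0],[0,0,-1.5,0],[0,0,-1.5,0],[0,0,-1.5,0],[0,0,-1,0],[0,0,-0.5,0],[0,0,-0.5,0],[0,0,0,0]]}}

```text
clock: 5.28
eef_pos: [468.0, 100.5, 149.0]
tcp_rot: [3.142, -0.001, 0.287]
contact_force: [0.0, 0.5, -0.9]
opening: 0.464
```

>>> {"op": "drive_tool", "data": {"deltas": [[-0.2,1,0,0],[-0.3,2,0,0],[-0.5,3,0,0],[-0.6,3.5,0,0],[-0.6,3.5,0,0],[-0.6,3.5,0,0],[-0.6,3.5,0,0],[-0.6,3.5,0,0],[-0.6,3.5,0,0],[-0.6,3.5,0,0],[-0.6,3.5,0,0],[-0.4,2,0,0]]}}

```text
clock: 6.28
eef_pos: [509.6, -266.4, 147.3]
tcp_rot: [3.141, 0.001, 0.286]
contact_force: [0.5, 0.2, -0.6]
opening: 0.456
```

>>> {"op": "drive_tool", "data": {"deltas": [[-0.2,1,0,0],[0,0.3,0,0],[0,0,0,0],[0,0,0,0]]}}

```text
clock: 6.62
eef_pos: [511.2, -274.4, 147.7]
tcp_rot: [-3.14, 0.001, 0.287]
contact_force: [-0.2, 0.2, -0.7]
opening: 0.46
```

```bash
python3 -c "
from h import *
to(513,-278,55)
p,d,c=shot('side'); cv2.imwrite('pics/a.png',cv2.resize(p[60:310,150:450,::-1],(720,600)))"
```

```text
at [ 511.2 -274.4  147.7] yaw 0.287 rpy [-3.14e+00  1.00e-03  2.87e-01] t 6.62 open 0.46 F [-0.2  0.2 -0.7]
delta cm [0.07 0.39 9.27] turn 0
```

View pics/a.png

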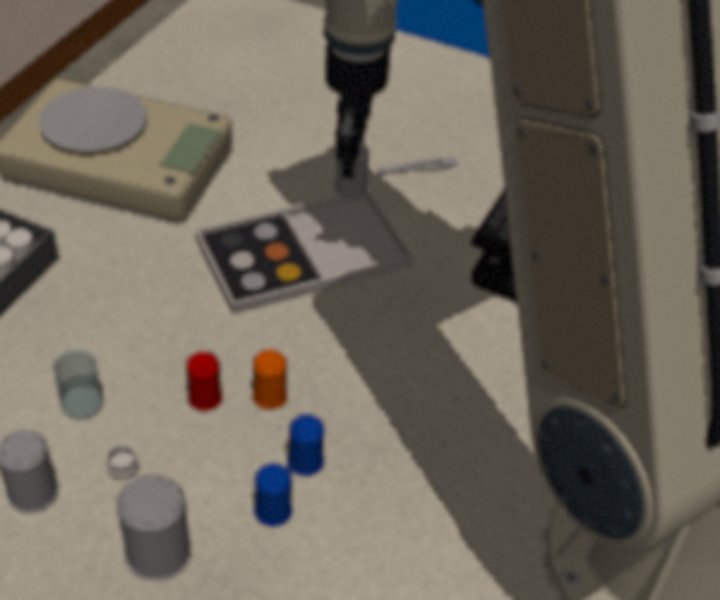

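The picture shows the small beaker held upright at crop (350,170) above the tray, with everything else still in place. I'll lower it.

>>> {"op": "drive_tool", "data": {"deltas": [[0,0.2,0.5,0],[0.1,0.1,1,0],[0,0,1.5,0],[0,0,1.5,0],[0,0,1.5,0],[0,0,1.2,0],[0,0,0.8,0],[0,0,0.5,0],[0,0,0.3,0],[0,0,0.2,0],[0,0,0,0],[0,0,0,0]]}}

```text
clock: 7.67
eef_pos: [513.9, -278.2, 58.7]
tcp_rot: [3.141, -0.001, 0.287]
contact_force: [-0.2, -0.3, -0.1]
opening: 0.46
```

>>> {"op": "drive_tool", "data": {"deltas": [[0,0,0.1,0],[0,0,0.1,0],[0,0,0.1,0],[0,0,0.1,0],[0,0,0,0],[0,0,0,0]]}}

```text
clock: 8.17
eef_pos: [513.6, -278.0, 54.2]
tcp_rot: [-3.141, 0.0, 0.287]
contact_force: [0.2, -0.1, -0.5]
opening: 0.462
```

>>> {"op": "drive_tool", "data": {"deltas": [[0,0,0.05,0],[0,0,0.05,0],[0,0,0.05,0],[0,0,0,0],[0,0,0,0],[0,0,0,0]]}}

```text
clock: 8.67
eef_pos: [513.7, -278.1, 53.0]
tcp_rot: [3.141, -0.0, 0.287]
contact_force: [-1.6, 0.1, 4.1]
opening: 0.462
```

>>> {"op": "drive_tool", "data": {"deltas": [[0,0,0,0],[0,0,0,0],[0,0,0,0],[0,0,0,0],[0,0,0,0],[0,0,0,0],[0,0,0,0],[0,0,0,0]], "jaw": 0}}

```text
clock: 9.33
eef_pos: [513.6, -278.1, 52.8]
tcp_rot: [-3.142, -0.0, 0.287]
contact_force: [0.4, 0.4, -0.4]
opening: 1.001
```

>>> {"op": "drive_tool", "data": {"deltas": [[0,0,-0.5,0],[0,0,-1,0],[0,0,-2,0],[0,0,-2.5,0],[0,0,-2.5,0],[0,0,-2.5,0],[0,0,-2,0],[0,0,-0.5,0],[0,0,0,0]]}}

```text
clock: 10.08
eef_pos: [514.6, -278.6, 190.2]
tcp_rot: [3.139, -0.003, 0.287]
contact_force: [-0.7, -0.7, 0.2]
opening: 1.002
```

```bash
python3 -c "
from h import *
to(629.5,251.5,187)"
```

```text
at [ 514.6 -278.6  190.2] yaw 0.287 rpy [ 3.139e+00 -3.000e-03  2.870e-01] t 10.08 open 1.002 F [-0.7 -0.7  0.2]
delta cm [ 26.01 -47.59   0.32] turn 0
```

>>> {"op": "drive_tool", "data": {"deltas": [[0.5,-1,0,0],[1,-1.8,0,0],[1.6,-3,0,0],[1.6,-3,0,0],[1.6,-3,0,0],[1.6,-3,0,0],[1.6,-3,0,0],[1.6,-3,0,0],[1.6,-3,0,0],[1.6,-3,0,0],[1.6,-3,0,0],[1.6,-3,0,0]]}}

```text
clock: 11.08
eef_pos: [587.4, 88.3, 185.9]
tcp_rot: [-3.141, 0.003, 0.287]
contact_force: [0.4, 0.2, 0.2]
opening: 1.001
```

>>> {"op": "drive_tool", "data": {"deltas": [[1.6,-3,0,0],[1.6,-3,0,0],[1.6,-3,0,0],[1.6,-2.5,0,0],[1.2,-2,0,0],[0.6,-0.8,0,0],[0.3,-0.5,0,0],[0,0,0,0],[0,0,0,0]]}}

```text
clock: 11.83
eef_pos: [627.6, 251.3, 186.9]
tcp_rot: [3.141, 0.002, 0.287]
contact_force: [0.8, -0.9, 0.8]
opening: 1.0
```

```bash
python3 -c "
from h import *
p,d,c=shot('top');W=cloud(d,c);q,e,k=shot('side');V=cloud(e,k)
for w in(W,V): print(top_disc(w,(513,-278),68,28)); print(' mid',top_disc(w,(629.5,251.5),80,38))
to(629.5,251.5,62)
cv2.imwrite('pics/b.png',np.hstack([cv2.resize(x[:,:,::-1],(400,400)) for x in(q[120:280,200:360],p[110:230,283:403])]))"
```

```text
{'n': 130, 'mean': array([ 512.1, -274.7,   67.7]), 'rect': (511.9, -273.9), 'size': (36.7, 38.3), 'px': array([359.3, 183.3])}
 mid {'n': 15, 'mean': array([637. , 229.4,  79.9]), 'rect': (637.8, 229.4), 'size': (20.6, 5.5), 'px': array([176.9, 132.5])}
{'n': 81, 'mean': array([ 510.8, -273.8,   68.5]), 'rect': (511.3, -274.9), 'size': (35.6, 33.1), 'px': array([295. , 145.7])}
 mid {'n': 291, 'mean': array([628.6, 251.7,  80.2]), 'rect': (629.8, 250.9), 'size': (52.9, 50.6), 'px': array([158.5, 247.1])}
at [627.9 250.8 187.5] yaw 0.286 rpy [3.141e+00 1.000e-03 2.860e-01] t 11.93 open 1.003 F [ 0.4  0.1 -0.2]
delta cm [ 0.17 -0.03 12.55] turn 0
```

View pics/b.png

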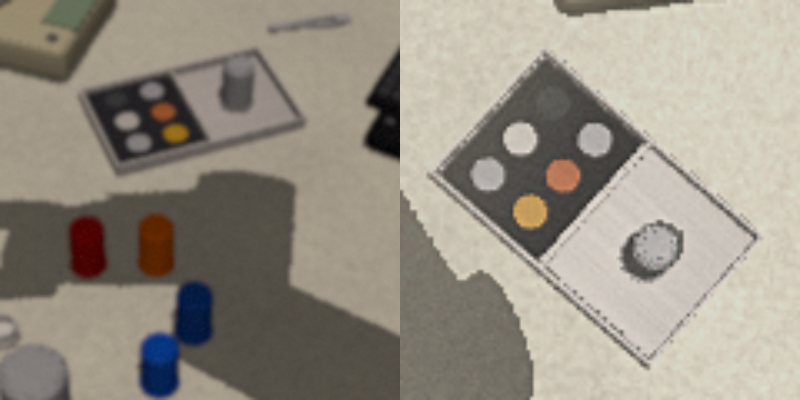

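The small beaker stands upright near the middle of the empty half (right crop (655,247)), and the lookalikes haven't moved. I'll grip the middle beaker twice, 90° apart, so that it is centred on the tool in both axes.

>>> {"op": "drive_tool", "data": {"deltas": [[0.2,0,0.5,0],[0,0,1.5,0],[0,0,2,0],[0,0,2,0],[0,0,2,0],[0,0,2,0],[0,0,1.5,0],[0,0,0.7,0],[0,0,0.3,0],[0,0,0,0],[0,0,0,0]]}}

```text
clock: 12.85
eef_pos: [630.9, 252.8, 63.7]
tcp_rot: [-3.141, -0.001, 0.287]
contact_force: [-0.0, 0.3, -0.3]
opening: 1.002
```

>>> {"op": "drive_tool", "data": {"deltas": [[0,0,0,0],[0,0,0,0],[0,0,0,0],[0,0,0,0],[0,0,0,0],[0,0,0,0],[0,0,0,0],[0,0,0,0]], "jaw": 1, "force": 25}}

```text
clock: 13.52
eef_pos: [630.8, 252.8, 63.9]
tcp_rot: [-3.142, -0.001, 0.287]
contact_force: [-1.3, -0.3, 5.5]
opening: 0.612
```

```bash
python3 -c "
from h import *
to(629.5,251.5,62); print(r.sense()['qpos'].round(2))"
```

```text
at [630.8 252.8  63.9] yaw 0.287 rpy [-3.142e+00 -1.000e-03  2.870e-01] t 13.52 open 0.612 F [-1.3 -0.3  5.5]
delta cm [-0.16  0.08  0.19] turn 0
[ 0.38  0.64  1.63 -0.    0.87  1.66]
```

>>> {"op": "drive_tool", "data": {"deltas": [[0,0,0,0],[0,0,0,0],[0,0,0,0],[0,0,0,0],[0,0,0,0],[0,0,0,0],[0,0,0,0]], "jaw": 0}}

```text
clock: 14.1
eef_pos: [630.2, 252.6, 62.7]
tcp_rot: [-3.142, 0.0, 0.287]
contact_force: [0.2, 0.4, 0.6]
opening: 1.002
```

>>> {"op": "drive_tool", "data": {"deltas": [[0,0,0,-0.12],[0,0,0,-0.12],[0,0,0,-0.12],[0,0,0,-0.12],[0,0,0,-0.12],[0,0,0,-0.12],[0,0,0,-0.12],[0,0,0,-0.12],[0,0,0,-0.12],[0,0,0,-0.12],[0,0,0,-0.12],[0,0,0,-0.12]]}}

```text
clock: 15.1
eef_pos: [630.3, 252.6, 62.7]
tcp_rot: [-3.142, 0.0, 1.733]
contact_force: [-0.2, -0.3, -1.6]
opening: 1.001
```

>>> {"op": "drive_tool", "data": {"deltas": [[0,0,0,-0.12],[0,0,0,0],[0,0,0,0]]}}

```text
clock: 15.35
eef_pos: [630.2, 252.6, 62.7]
tcp_rot: [-3.142, 0.0, 1.843]
contact_force: [-0.4, 0.7, -0.6]
opening: 1.005
```

>>> {"op": "drive_tool", "data": {"deltas": [[0,0,0,0],[0,0,0,0],[0,0,0,0],[0,0,0,0],[0,0,0,0],[0,0,0,0],[0,0,0,0],[0,0,0,0]], "jaw": 1, "force": 35}}

```text
clock: 16.02
eef_pos: [630.5, 252.7, 63.1]
tcp_rot: [3.141, -0.0, 1.847]
contact_force: [-0.3, 0.3, 5.3]
opening: 0.629
```

>>> {"op": "drive_tool", "data": {"deltas": [[0,0,-0.3,0],[0,0,-0.7,0],[0,0,-1,0],[0,0,-1.5,0],[0,0,-1.5,0],[0,0,-1.5,0],[0,0,-1.5,0],[0,0,-1,0],[0,0,-0.5,0],[0,0,-0.5,0],[0,0,0,0]]}}

```text
clock: 16.93
eef_pos: [630.5, 252.7, 163.6]
tcp_rot: [3.141, -0.0, 1.847]
contact_force: [0.9, -0.4, -1.1]
opening: 0.63
```

```bash
python3 -c "
from h import *
to(512.8,-278,160)"
```

```text
at [630.5 252.7 163.6] yaw 1.847 rpy [ 3.141 -0.     1.847] t 16.93 open 0.63 F [ 0.9 -0.4 -1.1]
delta cm [-47.85 -25.79   0.36] turn 0
```

>>> {"op": "drive_tool", "data": {"deltas": [[-1,-0.5,0,0],[-2,-1,0,0],[-3,-1.6,0,0],[-3,-1.6,0,0],[-3,-1.6,0,0],[-3,-1.6,0,0],[-3,-1.6,0,0],[-3,-1.6,0,0],[-3,-1.6,0,0],[-3,-1.6,0,0],[-3,-1.6,0,0],[-3,-1.6,0,0]]}}

```text
clock: 17.93
eef_pos: [550.1, -114.5, 161.9]
tcp_rot: [-3.14, -0.001, 1.847]
contact_force: [1.1, -0.4, -1.6]
opening: 0.627
```

>>> {"op": "drive_tool", "data": {"deltas": [[-3,-1.6,0,0],[-3,-1.6,0,0],[-3,-1.6,0,0],[-2.5,-1.5,0,0],[-2,-1,0,0],[-1,-0.7,0,0],[0,0,0,0],[0,0,0,0],[0,0,0,0]]}}

```text
clock: 18.68
eef_pos: [514.1, -272.9, 162.4]
tcp_rot: [-3.141, -0.001, 1.847]
contact_force: [0.0, 0.3, -1.3]
opening: 0.63
```

```bash
python3 -c "
from h import *
to(512.8,-278,67)"
```

```text
at [ 514.1 -272.9  162.4] yaw 1.847 rpy [-3.141e+00 -1.000e-03  1.847e+00] t 18.68 open 0.63 F [ 0.   0.3 -1.3]
delta cm [-0.45 -0.26  9.54] turn 0
```

>>> {"op": "drive_tool", "data": {"deltas": [[-0.2,-0.1,0.5,0],[-0.2,-0.2,0.7,0],[0,0,0.8,0],[0,0,0.3,0],[0,0,0,0],[0,0,0,0],[0,0,0,0]]}}

```text
clock: 19.27
eef_pos: [512.7, -278.5, 139.8]
tcp_rot: [3.142, 0.0, 1.847]
contact_force: [-0.1, -0.7, -1.0]
opening: 0.626
```

```bash
python3 -c "
from h import *
to(512.8,-278,67)
q,e,k=shot('side');p,d,c=shot('top')
V=cloud(e,k); W=cloud(d,c)
for n,w in(('s',V),('t',W)): print(n,'mid top',top_disc(w,(513,-276),152,36,8))
cv2.imwrite('pics/c.png',np.hstack([cv2.resize(x[:,:,::-1],(400,400),interpolation=2) for x in(q[90:190,250:350],p[130:230,313:413])]))"
```

```text
at [ 512.7 -278.5  139.8] yaw 1.847 rpy [3.142 0.    1.847] t 19.27 open 0.626 F [-0.1 -0.7 -1. ]
delta cm [0.05 0.02 7.28] turn 0
s mid top {'n': 215, 'mean': array([ 510.2, -269.9,  154. ]), 'rect': (512.6, -274.7), 'size': (49.9, 64.3), 'px': array([295.9, 124.2])}
t mid top None
```

View pics/c.png

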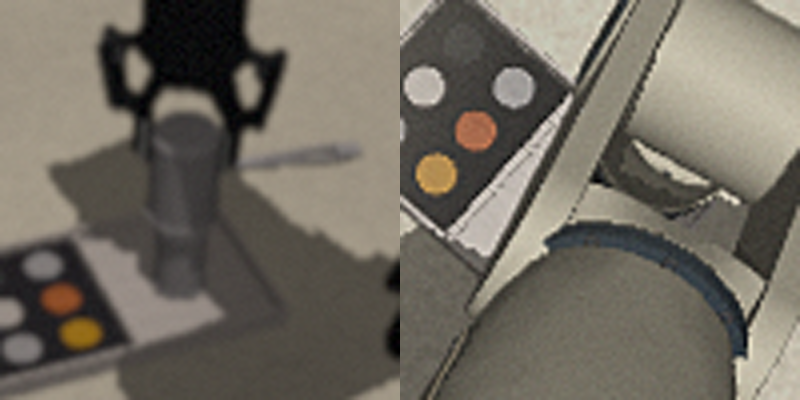

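The side crop shows the middle beaker upright directly above the small one (held centre column about 186, small about 181). The depth centres agree to about 1.3 mm, so I'll lower it.

>>> {"op": "drive_tool", "data": {"deltas": [[0,0,0.3,0],[0,0,0.4,0],[0,0,0.4,0],[0,0,0.4,0],[0,0,0.4,0],[0,0,0.4,0],[0,0,0.3,0],[0,0,0,0]]}}

```text
clock: 20.03
eef_pos: [512.2, -278.4, 112.9]
tcp_rot: [-3.141, -0.001, 1.847]
contact_force: [0.5, 0.3, -1.6]
opening: 0.632
```

>>> {"op": "drive_tool", "data": {"deltas": [[0,0,0.4,0],[0,0,0.5,0],[0,0,0.5,0],[0,0,0.5,0],[0,0,0.5,0],[0,0,0.4,0],[0,0,0.3,0],[0,0,0,0],[0,0,0,0]]}}

```text
clock: 20.78
eef_pos: [512.5, -278.5, 82.6]
tcp_rot: [-3.141, -0.0, 1.847]
contact_force: [-0.3, 0.0, -2.0]
opening: 0.629
```

>>> {"op": "drive_tool", "data": {"deltas": [[0,0,0.3,0],[0,0,0.3,0],[0,0,0.3,0],[0,0,0.2,0],[0,0,0.1,0],[0,0,0.1,0],[0,0,0.1,0],[0,0,0,0],[0,0,0,0]]}}

```text
clock: 21.53
eef_pos: [512.6, -278.6, 68.8]
tcp_rot: [3.142, -0.0, 1.847]
contact_force: [0.5, 0.3, -1.1]
opening: 0.634
```

>>> {"op": "drive_tool", "data": {"deltas": [[0,0,0.05,0],[0,0,0.05,0],[0,0,0.05,0],[0,0,0,0],[0,0,0,0],[0,0,0,0]]}}

```text
clock: 22.03
eef_pos: [512.6, -278.6, 67.3]
tcp_rot: [3.142, 0.0, 1.847]
contact_force: [-0.3, 1.2, -0.3]
opening: 0.628
```

>>> {"op": "drive_tool", "data": {"deltas": [[0,0,0.05,0],[0,0,0.05,0],[0,0,0,0],[0,0,0,0],[0,0,0,0]]}}

```text
clock: 22.45
eef_pos: [512.7, -278.6, 67.0]
tcp_rot: [3.141, 0.0, 1.847]
contact_force: [-2.7, 1.9, 7.6]
opening: 0.625
```

>>> {"op": "drive_tool", "data": {"deltas": [[0,0,0,0],[0,0,0,0],[0,0,0,0],[0,0,0,0],[0,0,0,0],[0,0,0,0],[0,0,0,0],[0,0,0,0]], "jaw": 0}}

```text
clock: 23.12
eef_pos: [512.6, -278.6, 66.2]
tcp_rot: [-3.142, -0.0, 1.847]
contact_force: [0.1, -0.3, 0.9]
opening: 1.0
```

>>> {"op": "drive_tool", "data": {"deltas": [[0,0,-0.5,0],[0,0,-1,0],[0,0,-2,0],[0,0,-2.5,0],[0,0,-2.5,0],[0,0,-2.5,0],[0,0,-1.5,0],[0,0,-0.5,0],[0,0,0,0]]}}

```text
clock: 23.87
eef_pos: [513.4, -279.0, 198.4]
tcp_rot: [3.139, 0.002, 1.847]
contact_force: [0.4, -1.2, 0.1]
opening: 0.999
```

```bash
python3 -c "
from h import *
to(470.5,249.5,195)"
```

```text
at [ 513.4 -279.   198.4] yaw 1.847 rpy [3.139e+00 2.000e-03 1.847e+00] t 23.87 open 0.999 F [ 0.4 -1.2  0.1]
delta cm [52.02 10.28  0.34] turn 0
```

>>> {"op": "drive_tool", "data": {"deltas": [[1,0.2,0,0],[2,0.4,0,0],[3,0.6,0,0],[3,0.6,0,0],[3,0.6,0,0],[3,0.6,0,0],[3,0.6,0,0],[3,0.6,0,0],[3,0.6,0,0],[3,0.6,0,0],[3,0.6,0,0],[3,0.6,0,0]]}}

```text
clock: 24.87
eef_pos: [484.3, 58.7, 194.8]
tcp_rot: [-3.139, -0.001, 1.847]
contact_force: [0.6, -0.5, 0.0]
opening: 1.001
```

>>> {"op": "drive_tool", "data": {"deltas": [[3,0.6,0,0],[3,0.6,0,0],[3,0.6,0,0],[3,0.6,0,0],[3,0.6,0,0],[2.5,0.4,0,0],[1.5,0.2,0,0],[0,0,0,0],[0,0,0,0],[0,0,0,0]]}}

```text
clock: 25.7
eef_pos: [468.1, 248.8, 195.3]
tcp_rot: [-3.139, 0.001, 1.847]
contact_force: [0.9, -0.8, 0.6]
opening: 1.0
```

```bash
python3 -c "
from h import *
p,d,c=shot('top');W=cloud(d,c);q,e,k=shot('side');V=cloud(e,k)
for w in(W,V): print(top_disc(w,(512.5,-276),84,38)); print(' large',top_disc(w,(470,249),95,48))
to(470.5,249.5,76)
cv2.imwrite('pics/d.png',np.hstack([cv2.resize(x[:,:,::-1],(400,400)) for x in(q[110:270,200:360],p[110:230,283:403])]))"
```

```text
{'n': 258, 'mean': array([ 512.4, -274.6,   83.5]), 'rect': (513.4, -275.6), 'size': (52.6, 50.0), 'px': array([360.2, 182.3])}
 large {'n': 120, 'mean': array([477.5, 229.9,  95. ]), 'rect': (479.1, 228.7), 'size': (58.6, 21.2), 'px': array([172.7, 189.1])}
{'n': 161, 'mean': array([ 511. , -274.1,   84.1]), 'rect': (512.1, -275.3), 'size': (51.4, 51.1), 'px': array([295.2, 141.8])}
 large {'n': 526, 'mean': array([469.1, 250.3,  95.2]), 'rect': (470.4, 249.5), 'size': (66.2, 64.9), 'px': array([212.1, 269. ])}
at [468.7 248.5 195.8] yaw 1.846 rpy [-3.141  0.     1.846] t 25.8 open 1.0 F [-0.2 -0.2 -0.1]
delta cm [ 0.05  0.2  11.98] turn 0
```

View pics/d.png

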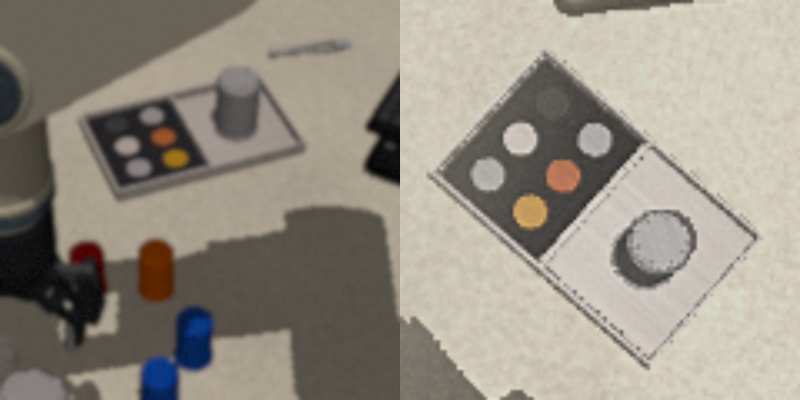

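The middle beaker stands upright over the small one; its top is at 84 mm, as it should be, at right crop (660,243). Now the large beaker, again with two grips.

>>> {"op": "drive_tool", "data": {"deltas": [[0.1,0.2,0.5,0],[0,0,1.5,0],[0,0,2,0],[0,0,2,0],[0,0,2,0],[0,0,1.5,0],[0,0,1.2,0],[0,0,0.7,0],[0,0,0.4,0],[0,0,0.2,0],[0,0,0,0],[0,0,0,0]]}}

```text
clock: 26.8
eef_pos: [471.1, 251.1, 76.8]
tcp_rot: [3.141, -0.0, 1.847]
contact_force: [-0.5, -0.2, 0.1]
opening: 1.001
```

>>> {"op": "drive_tool", "data": {"deltas": [[0,0,0,0],[0,0,0,0],[0,0,0,0],[0,0,0,0],[0,0,0,0],[0,0,0,0],[0,0,0,0]], "jaw": 1, "force": 25}}

```text
clock: 27.38
eef_pos: [471.0, 251.2, 77.2]
tcp_rot: [3.141, -0.0, 1.847]
contact_force: [-1.3, -0.7, 5.8]
opening: 0.792
```

>>> {"op": "drive_tool", "data": {"deltas": [[0,0,0,0],[0,0,0,0],[0,0,0,0],[0,0,0,0],[0,0,0,0],[0,0,0,0],[0,0,0,0]], "jaw": 0}}

```text
clock: 27.97
eef_pos: [470.6, 251.1, 76.2]
tcp_rot: [-3.142, 0.0, 1.847]
contact_force: [-0.1, -0.6, 0.1]
opening: 0.997
```

>>> {"op": "drive_tool", "data": {"deltas": [[0,0,0,0.12],[0,0,0,0.12],[0,0,0,0.12],[0,0,0,0.12],[0,0,0,0.12],[0,0,0,0.12],[0,0,0,0.12],[0,0,0,0.12],[0,0,0,0.12],[0,0,0,0.12],[0,0,0,0.12],[0,0,0,0.12]]}}

```text
clock: 28.97
eef_pos: [470.7, 251.0, 76.2]
tcp_rot: [-3.142, 0.0, 0.401]
contact_force: [-0.1, -0.6, -0.7]
opening: 0.996
```

>>> {"op": "drive_tool", "data": {"deltas": [[0,0,0,0.12],[0,0,0,0],[0,0,0,0]]}}

```text
clock: 29.22
eef_pos: [470.6, 251.0, 76.2]
tcp_rot: [3.142, 0.0, 0.291]
contact_force: [-0.3, 0.3, 1.1]
opening: 1.002
```

>>> {"op": "drive_tool", "data": {"deltas": [[0,0,0,0],[0,0,0,0],[0,0,0,0],[0,0,0,0],[0,0,0,0],[0,0,0,0],[0,0,0,0],[0,0,0,0]], "jaw": 1, "force": 40}}

```text
clock: 29.88
eef_pos: [470.7, 250.9, 76.6]
tcp_rot: [3.141, -0.0, 0.289]
contact_force: [-1.0, -1.5, 5.4]
opening: 0.775
```

>>> {"op": "drive_tool", "data": {"deltas": [[0,0,-0.3,0],[0,0,-0.7,0],[0,0,-1,0],[0,0,-1.5,0],[0,0,-1.5,0],[0,0,-1.5,0],[0,0,-1.5,0],[0,0,-1.5,0],[0,0,-1,0],[0,0,-0.5,0],[0,0,0,0]]}}

```text
clock: 30.8
eef_pos: [471.2, 251.4, 187.7]
tcp_rot: [-3.141, -0.002, 0.287]
contact_force: [-0.1, 0.1, -1.4]
opening: 0.77
```

```bash
python3 -c "
from h import *
to(512.6,-278.6,185)"
```

```text
at [471.2 251.4 187.7] yaw 0.287 rpy [-3.141e+00 -2.000e-03  2.870e-01] t 30.8 open 0.77 F [-0.1  0.1 -1.4]
delta cm [-11.04  52.     0.27] turn 0
```

>>> {"op": "drive_tool", "data": {"deltas": [[-0.2,1,0,0],[-0.4,2,0,0],[-0.6,3,0,0],[-0.6,3,0,0],[-0.6,3,0,0],[-0.6,3,0,0],[-0.6,3,0,0],[-0.6,3,0,0],[-0.6,3,0,0],[-0.6,3,0,0],[-0.6,3,0,0],[-0.6,3,0,0]]}}

```text
clock: 31.8
eef_pos: [499.5, -86.1, 185.2]
tcp_rot: [-3.141, 0.002, 0.287]
contact_force: [0.1, 0.5, -0.2]
opening: 0.771
```

>>> {"op": "drive_tool", "data": {"deltas": [[-0.7,3,0,0],[-0.7,3,0,0],[-0.7,3,0,0],[-0.7,3,0,0],[-0.7,3,0,0],[-0.5,2.5,0,0],[-0.4,1,0,0],[0,0,0,0],[0,0,0,0],[0,0,0,0]]}}

```text
clock: 32.63
eef_pos: [510.1, -273.0, 185.6]
tcp_rot: [-3.14, 0.001, 0.287]
contact_force: [-0.5, 1.2, -1.1]
opening: 0.774
```

```bash
python3 -c "
from h import *
to(512.6,-278.6,155)"
```

```text
at [ 510.1 -273.   185.6] yaw 0.287 rpy [-3.14e+00  1.00e-03  2.87e-01] t 32.63 open 0.774 F [-0.5  1.2 -1.1]
delta cm [0.08 0.61 3.06] turn 0
```

>>> {"op": "drive_tool", "data": {"deltas": [[0.1,0.3,0.2,0],[0,0.2,0.4,0],[0,0.1,0.6,0],[0,0,0.4,0],[0,0,0.2,0],[0,0,0,0],[0,0,0,0],[0,0,0,0]]}}

```text
clock: 33.3
eef_pos: [513.6, -279.5, 168.4]
tcp_rot: [3.142, -0.0, 0.287]
contact_force: [0.8, 1.3, -0.4]
opening: 0.768
```

```bash
python3 -c "
from h import *
to(512.6,-278.6,80.6)
q,e,k=shot('side'); V=cloud(e,k); print('top',top_disc(V,(513,-276),95+167.5-76.6,45,8))
cv2.imwrite('pics/e.png',cv2.resize(q[90:190,250:350,::-1],(500,500),interpolation=2))"
```

```text
at [ 513.6 -279.5  168.4] yaw 0.287 rpy [ 3.142 -0.     0.287] t 33.3 open 0.768 F [ 0.8  1.3 -0.4]
delta cm [-0.07 -0.11  8.78] turn 0
top {'n': 150, 'mean': array([ 502.7, -269. ,  184.9]), 'rect': (509.7, -273.1), 'size': (65.6, 63.2), 'px': array([298.6, 116.6])}
```

View pics/e.png

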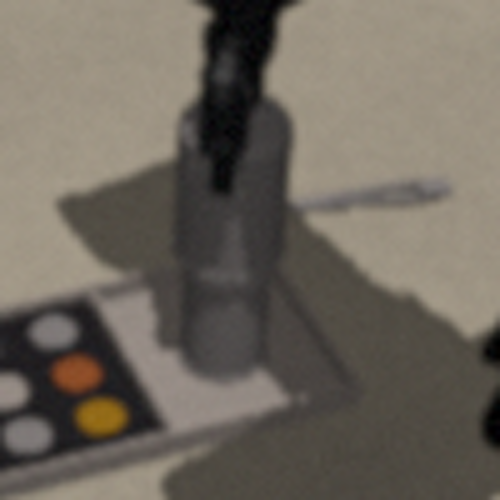

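The large beaker hangs upright over the middle one: rim centre column about 230, middle about 224. I'll make the small correction and lower.

>>> {"op": "drive_tool", "data": {"deltas": [[-0.1,-0.1,0.2,0],[0,0,0.3,0],[0,0,0.4,0],[0,0,0.4,0],[0,0,0.4,0],[0,0,0.4,0],[0,0,0.3,0],[0,0,0,0],[0,0,0,0]]}}

```text
clock: 34.1
eef_pos: [512.2, -278.8, 144.0]
tcp_rot: [-3.141, 0.0, 0.287]
contact_force: [0.3, 0.3, -1.3]
opening: 0.77
```

>>> {"op": "drive_tool", "data": {"deltas": [[0,0,0.4,0],[0,0,0.5,0],[0,0,0.5,0],[0,0,0.5,0],[0,0,0.5,0],[0,0,0.4,0],[0,0,0.3,0],[0,0,0.2,0],[0,0,0,0],[0,0,0,0]]}}

```text
clock: 34.93
eef_pos: [512.3, -278.8, 111.2]
tcp_rot: [-3.142, 0.0, 0.287]
contact_force: [0.1, -0.8, -0.2]
opening: 0.773
```

>>> {"op": "drive_tool", "data": {"deltas": [[0,0,0.4,0],[0,0,0.4,0],[0,0,0.4,0],[0,0,0.4,0],[0,0,0.4,0],[0,0,0.3,0],[0,0,0.2,0],[0,0,0.1,0],[0,0,0,0],[0,0,0,0]]}}

```text
clock: 35.77
eef_pos: [512.3, -278.8, 85.3]
tcp_rot: [3.142, -0.0, 0.287]
contact_force: [0.9, -1.3, -0.5]
opening: 0.771
```

>>> {"op": "drive_tool", "data": {"deltas": [[0,0,0.1,0],[0,0,0.1,0],[0,0,0.1,0],[0,0,0.1,0],[0,0,0,0],[0,0,0,0]]}}

```text
clock: 36.27
eef_pos: [512.2, -278.8, 81.2]
tcp_rot: [-3.141, 0.0, 0.287]
contact_force: [0.3, 1.0, -1.0]
opening: 0.771
```

>>> {"op": "drive_tool", "data": {"deltas": [[0,0,0.05,0],[0,0,0.05,0],[0,0,0,0],[0,0,0,0],[0,0,0,0]]}}

```text
clock: 36.68
eef_pos: [512.4, -278.9, 80.7]
tcp_rot: [3.141, -0.0, 0.287]
contact_force: [-1.6, 0.8, 4.9]
opening: 0.771
```

Contact came at the expected height, so I'll release and back off.

>>> {"op": "drive_tool", "data": {"deltas": [[0,0,0,0],[0,0,0,0],[0,0,0,0],[0,0,0,0],[0,0,0,0],[0,0,0,0],[0,0,0,0]], "jaw": 0}}

```text
clock: 37.27
eef_pos: [512.3, -278.8, 80.2]
tcp_rot: [3.142, -0.0, 0.287]
contact_force: [0.2, 0.8, -0.4]
opening: 0.998
```

>>> {"op": "drive_tool", "data": {"deltas": [[0,0,-0.5,0],[0,0,-1,0],[0,0,-2,0],[0,0,-2.5,0],[0,0,-2.5,0],[0,0,-2.5,0],[0,0,-1.5,0],[0,0,-0.5,0],[0,0,0,0]]}}

```text
clock: 38.02
eef_pos: [513.0, -279.2, 212.3]
tcp_rot: [3.139, -0.002, 0.287]
contact_force: [-0.3, 0.7, 0.3]
opening: 1.0
```

>>> {"op": "drive_tool", "data": {"deltas": [[0,-1,0,0],[0,-2,0,0],[0,-2.5,0,0],[0,-2.5,0,0],[0,-2.5,0,0],[0,-2.5,0,0],[0,-2.5,0,0],[0,-2.5,0,0],[0,-2,0,0],[0,-1,0,0],[0,0,0,0],[0,0,0,0]]}}

```text
clock: 39.02
eef_pos: [452.6, -77.2, 209.8]
tcp_rot: [-3.142, 0.001, 0.288]
contact_force: [0.6, 0.1, 0.5]
opening: 1.0
```

```bash
python3 -c "
from h import *
p,d,c=shot('top');W=cloud(d,c);q,e,k=shot('side');V=cloud(e,k)
for w in(W,V):
  m=(np.hypot(w[...,0]-512.5,w[...,1]+276)<22)&(w[...,2]>60); print(top_disc(w,(512.5,-276),99,45), 'plane z=ax+by+c',np.linalg.lstsq(np.c_[w[m][:,:2]-[512.5,-276],np.ones(m.sum())],w[m][:,2],rcond=None)[0].round(3))
cv2.imwrite('pics/f.png',np.hstack([cv2.resize(x[:,:,::-1],(400,400)) for x in(q[100:340,100:400],p[90:250,130:430])]))"
```

```text
{'n': 422, 'mean': array([ 512.4, -275.4,   98.9]), 'rect': (512.6, -275.6), 'size': (63.3, 61.9), 'px': array([361.5, 181.4])} plane z=ax+by+c [-3.0000e-03  1.2000e-02  9.8802e+01]
{'n': 186, 'mean': array([ 503.6, -276.7,   99.5]), 'rect': (501.5, -278.4), 'size': (44.3, 68.6), 'px': array([298. , 138.1])} plane z=ax+by+c [1.60000e-02 1.10000e-02 1.00442e+02]
```

View pics/f.png

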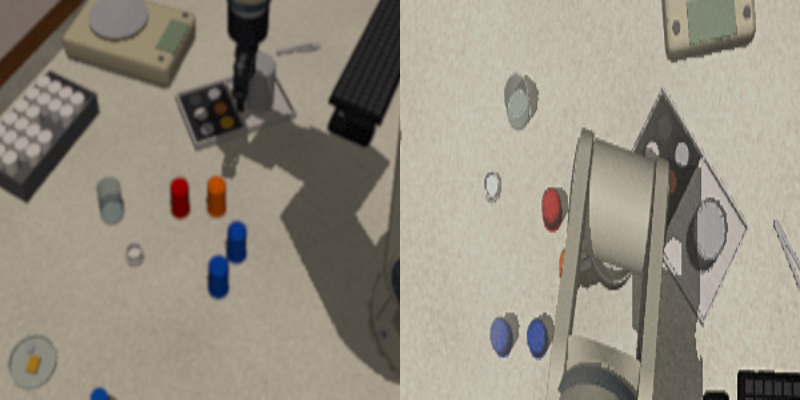

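The large beaker stands level (right crop (710,230)): its top is at 98.9 mm against a nominal 99, tilt is about 0.012 rad, and its centre matches the middle beaker's. The other things are in place and the robot is clear.

```bash
python3 -c "
from rig import r,cams,job
print(job.sign_off())"
```

```text
the job is handed in; nothing more can be done
None
```

The three steel beakers are nested mouth down in the middle of the tray's empty half, and the job is handed in. I gripped and placed the small one, then the middle one, then the large one. The middle and large ones were gripped twice, 90° apart, to centre them. Each was lowered until light contact before release, and the robot's clock read about 39 s at the end, against the 72 s limit.

**Last checks that agreed:**
- **Heights:** the tops measured about 68, 84 and 99 mm after each placing. That matches rims flat on the 4 mm tray floor.
- **Large beaker:** the top view shows it tilted about 0.012 rad, with its centre within about 1 mm of the middle beaker's. The nest is about 3 mm from the estimated centre of the empty half.
- **Other things:** the bystanders and lookalikes in view showed no visible movement, judged by eye. The bottle and the mouse were not clearly visible in the last picture. The arm had let go and moved clear.

**Checks that disagreed:**
- **Side view:** in the last side view the gripper partly hid the large beaker's top, so its centre came out about 11 mm off in x. I relied on the unobstructed top view instead.
- **Camera and arm:** the two differed by about 3–4 mm in y at the tray. I used the arm's own positions for nesting.

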